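Pack a pile of circuit carriers into the lipped transport box

TASK

First slide the orange keeper of the black transport box fully back. Then lift the three stacked circuit carriers off the aluminium block together, as one pile, tilt the pile's end in under the box's orange lip, lower it until it lies flat on the pocket floor before you let go (do not drop it in), and slide the keeper fully home over it. Leave the other things on the bench where they are.

Things in the scene. Friction and masses are not known exactly. Their poses are not given: they have to be found in the camera images.
- pocket (a point): Centre of the blue-grey pocket floor of the fixed black transport box, 18 mm above the bench; x points to the end with the orange lip, z up. The pocket is 89 mm along x, 54 mm along y. Side walls (5 mm thick) stand only at the corners, from 24 mm off centre along x: 24 mm high above the floor at the lip end, 12 mm at the other. Between them each side is a notch for a finger
- lip (a point): Middle of the lip's free edge, at its underside, 24 mm above the pocket floor and 35.5 mm from the pocket's centre along x. The orange lip, 4 mm thick, overhangs the pocket by 9 mm along its whole width from the +x end wall (6 mm thick, 28 mm high above the floor). The opening is thus only 80 mm long: a pile goes in tilted, its +x end down and under the lip
- notch (a point): Centre of the finger notch in the pocket's +y side, on the bench, 27 mm from the pocket's centre; an equal notch is on the -y side. Each is 48 mm long along x and open down to the bench and outwards; there the floor is only 36 mm wide, so fingers holding a pile by its long edges pass down beside it
- near_wall (a point): Middle of the top of the pocket's -x end wall, 14 mm above the pocket floor, 6 mm thick, 64 mm wide. Behind it a 40 mm wide, 32 mm high block carries the keeper, out to 132 mm from the pocket's centre
- keeper (a joint): How far the orange keeper is drawn back, in m: 0 is home (its tongue, 30 mm wide, 4 mm thick, reaches 12 mm over the pocket from the -x end, underside 21 mm above the floor), 0.024 is fully back against a stop, 12 mm clear of the pocket. It slides along the pocket's -x as the value grows, with 2 N of friction, no spring, and stays where left
- keeper_knob (a point): Centre (half-way up) of the keeper's orange upright knob, 14 x 14 mm, 30 mm high, its foot on the tongue, 43 mm above the bench; the point is 40 mm above the pocket floor and 80 mm (keeper home) to 104 mm (fully back) from the pocket's centre along its -x. Axes as the pocket's
- carrier_low_mid (a point): Centre of the lowest of three equal loose white ceramic carriers with an amber circuit on top and a dark seam underneath: 84 mm along x, 50 along y, 6 thick, about 90 g, z up; either end may go under the lip. At the start they lie squarely stacked, 18 mm in all, on a fixed aluminium block 66 x 34 mm, 18 mm high, which they overhang all round
- carrier_mid_mid (a point): Centre of the middle carrier (same plate)
- carrier_top_mid (a point): Centre of the top carrier (same plate)
- coupon_mid (a point): Centre of a small white block with an amber circuit, 40 x 22 x 12 mm, loose; not part of the job
- tweezers_at (a point): Steel tweezers, 127 mm long along x, 8 mm high, lying loose; point at their middle, 10 mm up; not part of the job
- flux_jar_at (a point): Small amber jar, 44 mm across, 50 mm high, loose; point on its axis 10 mm up; not part of the job
- spool_at (a point): Grey spool, 56 mm across, 40 mm high, loose; point on its axis 10 mm up; not part of the job
- parts_dish_at (a point): Small steel dish, 70 mm across, 22 mm high, loose; point on its axis 10 mm up; not part of the job
- brush_at (a point): Small brush, 160 mm long, lying loose along x; point near its middle; not part of the job
There are look-alikes about, which are no part of the job. Leave any red look-alike of the part that bears pocket alone. Leave any green look-alike of the part that bears carrier_top_mid alone.

How it is judged:
By the outcome, as a careful person would: the job done as asked, in the order asked, and still so for the second after the job is handed in, with the robot touching nothing.
It also fails if it takes over 62 s, if anything falls off the work surface, if the arm or the gripper's body presses on something with over 40 N, if the wrist force passes 120 N, or if a joint passes its speed limit or range.

ROBOT

A 6-joint arm with a two-finger parallel gripper is mounted at the origin on the work surface. World frame = base frame: x ahead of the robot, y to its left, z up, the work surface at z = 0. Lengths are in m, angles in rad, forces in N, time in s.
With the tool pointing down it reaches from about 0.35 to 0.775 m from the base axis. Payload 7.3 kg.
Tool frame: the origin (TCP) lies at the very end of the fingers, on their centre line; the grasp point (between the pads) lies 19 mm behind it (robot.tcp_to_grasp is the distance from the TCP to the grasp point, in m); x points along the fingers, y is the direction in which the jaws open and shut, and the axes are right-handed (so a half turn about x gives the same grasp; the last joint's range is limited). The gripper opens to 92 mm and grips with 3 to 60 N. Pads are 19 mm wide; open, the fingers measure 130 mm over their backs; the gripper's body (75 mm by 190 mm) begins 47 mm behind the grasp point.
Start: joints at [-1.271, 0.342, 1.524, -0, 1.275, -0.146], TCP at [0.226, -0.474, 0.227] pointing down, gripper open.
Joint ranges: [-2.53, 2.53], [-0.77, 2.02], [0.04, 2.7], [-1, 4.14], [0.28, 2.66], [-3.11, 3.11]. Speed limits (rad/s): [2.57, 2.57, 3.14, 3.14, 3.14, 3.14].

INTERFACE

Orientations are given as [roll, pitch, yaw] about the fixed x, y, z axes, in that order (R = Rz(yaw) Ry(pitch) Rx(roll)).
In Python, from cell import robot gives the robot as it stands.
- The arm moves only by the tool move_arm, never from a script. Its argument "increments" is a list of rows, each a list of 4 numbers: the shift along the tool's x, y, z normalised to -1 to 1, where 1 is 40 cm, then the turn about the tool's x normalised to -1 to 1, where 1 is 60 degrees. In form: [[dx, dy, dz, twist], ...]. A call has 1 to 5 rows; each row is the pose to reach, as a shift and turn from the pose commanded when the call began, along the tool's axes at that moment; what a row does not reach only later rows make up. A row lasts 1/8 s, in which the tool goes at most 62.5 mm and 10.7 degrees, less where a joint would pass 70% of its speed; a pose out of reach is approached as far as the arm can. A call with a number of a shift or a turn outside -1 to 1 is refused whole. A call with a gripper value outside its range is refused whole. "gripper" is the closure, from 0 (fully open) to 1 (shut), set as the call begins (left out, the last holds). The fingers move at their own pace and stop on an object; "squeeze" is the grip in N (left out, the last holds). Time passes only in rows, so rows that repeat a pose let the fingers close. It gives the time, the measured TCP pose, the force and the opening at its end, in the units of the state.
- robot.observe(): the state, without advancing time (a new reading comes with each control period).
- robot.read_camera(name): name is "side" or "top" or "wrist"; returns the picture (384x512x3 uint8, red, green, blue); there is no depth.
- robot.camera_params(name): a dict with "fx", "fy", "cx", "cy" (pixels), "R" (3x3) and "t" (3): a world point X has camera coordinates R X + t; the wrist camera has in their place "tool_from_camera" (4x4, takes a point from camera to tool coordinates, whose origin is the TCP and whose axes are the tool frame's). Camera axes: x right, y down, z forward; pixel columns grow to the right and rows downward; lengths in m; the calibration is good to about 2 mm. A picture is of the moment at which its call begins: read the wrist's pose just before it. camera_params takes no time and is no camera call.
- robot.hand_in(): hands the job in, once; it reports no verdict.
The state is a dict: "time": time; "qpos": joint angles; "qvel": joint speeds; "joint_efforts": joint torques, N m; "tool_pos": TCP position; "tool_rot": TCP orientation; "contact_force": force on the tool from outside, world axes, zero at the start; "torque": the same for the moment, N m; "opening": finger opening in m.
Only numpy, scipy, OpenCV 4.12 (cv2) and the standard library are available. Lean on these libraries where they do the work, as an engineer would, in place of code of your own. Each camera call takes 0.05 s, during which the arm holds its last target.

## Working session

There is one attempt and no reset: what is moved stays moved. The work goes in short steps, Python scripts to look and compute and a tool call to move; the robot and the scene stay as the last step left them, time stands still between calls to the robot, and variables do not carry over. Pictures are saved under pics/ and viewed, and the job is handed in when it is done.

Besides the shell and the picture viewer there is one more tool, called after "Emit:" as a command line: name --pt "numbers of a row" for each row, then --argument value for the rest. move_arm: Moves the arm, as the interface text tells. Its arguments: {"type":"object","properties":{"increments":{"type":"array","items":{"type":"array","items":{"type":"number"}}},"gripper":{"type":"number"},"squeeze":{"type":"number"}},"required":["increments"]}

```bash
ls; mkdir -p pics
cat > h.py <<'E'
import numpy as np, cv2, json
from cell import robot
def snap(n,f):
    o=robot.observe(); im=robot.read_camera(n); np.save(f'pics/{f}.npy',im)
    json.dump({k:np.asarray(o[k]).tolist() for k in('tool_pos','tool_rot')},open(f'pics/{f}.json','w'))
    cv2.imwrite(f'pics/{f}.png',im[:,:,::-1]); return im
E
python3 - <<'E'
from h import *
for n in('top','side','wrist'):
    snap(n,n+'0')
    print(n,{k:np.round(v,4).tolist() for k,v in robot.camera_params(n).items()})
print({k:np.round(v,3).tolist() for k,v in robot.observe().items()})
E
```

```text
pics
top {'fx': 472.3142, 'fy': 472.3142, 'cx': 262.6419, 'cy': 190.6141, 'R': [[-0.0068, -1.0, -0.0073], [-0.9836, 0.008, -0.1799], [0.18, 0.006, -0.9837]], 't': [-0.0017, 0.5464, 1.5332]}
side {'fx': 384.3608, 'fy': 384.3608, 'cx': 254.8048, 'cy': 191.3936, 'R': [[0.9773, -0.2107, -0.0213], [-0.119, -0.4635, -0.8781], [0.1752, 0.8607, -0.478]], 't': [-0.5507, 0.134, 0.9574]}
wrist {'fx': 323.3933, 'fy': 323.3933, 'cx': 257.8148, 'cy': 189.2268, 'tool_from_camera': [[-0.0015, -0.308, 0.9514, -0.156], [1.0, -0.001, 0.0012, -0.0003], [0.0006, 0.9514, 0.308, -0.0843], [0.0, 0.0, 0.0, 1.0]]}
{'time': 0.15, 'qpos': [-1.271, 0.343, 1.525, -0.0, 1.275, -0.146], 'qvel': [0.001, -0.0, -0.002, 0.002, 0.001, -0.0], 'joint_efforts': [0.002, -43.147, -24.435, 0.072, 0.054, -0.0], 'tool_pos': [0.226, -0.473, 0.226], 'tool_rot': [-1.709, 1.57, 1.878], 'contact_force': [-0.575, 0.203, 0.319], 'torque': [-0.006, -0.022, -0.056], 'opening': 0.092}
```

View pics/top0.png

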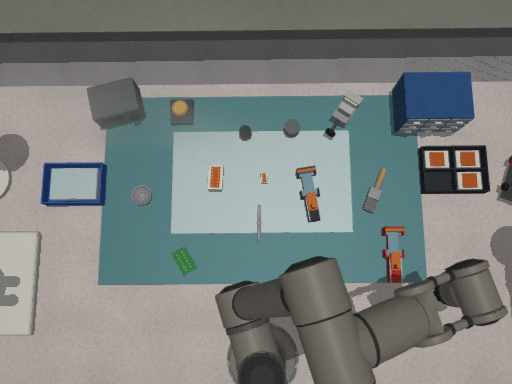

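View pics/side0.png

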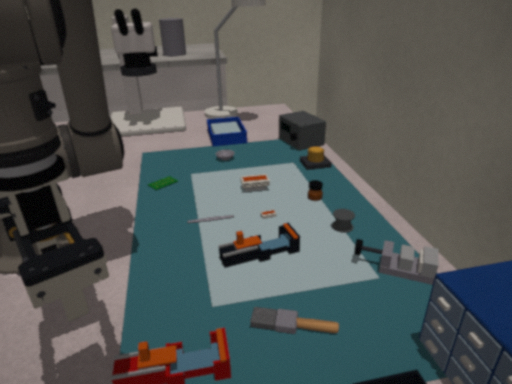

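View pics/wrist0.png

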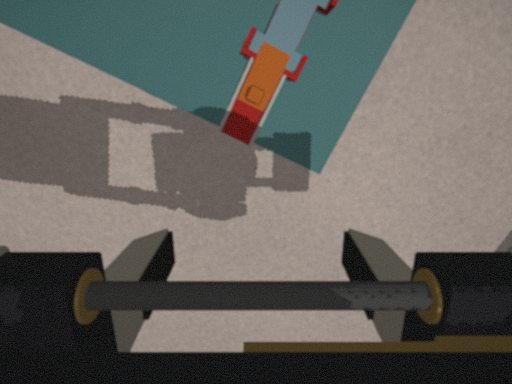

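```bash
cat >> h.py <<'E'
from scipy.spatial.transform import Rotation as Ro
def cam(n,f=None):
    p=robot.camera_params(n); 
    if n!='wrist': R=np.array(p['R']);t=np.array(p['t'])
    else:
        o=json.load(open(f'pics/{f}.json')); T=np.array(p['tool_from_camera'])
        Rw=Ro.from_euler('xyz',o['tool_rot']).as_matrix(); Rc=Rw@T[:3,:3]; c=Rw@T[:3,3]+o['tool_pos']
        R=Rc.T; t=-R@c
    return p,R,t
def back(n,uv,z,f=None):
    p,R,t=cam(n,f); d=R.T@np.array([(uv[0]-p['cx'])/p['fx'],(uv[1]-p['cy'])/p['fy'],1]); c=-R.T@t
    return c+d*(z-c[2])/d[2]
def proj(n,X,f=None):
    p,R,t=cam(n,f); q=np.atleast_2d(X)@R.T+t; return np.c_[p['fx']*q[:,0]/q[:,2]+p['cx'],p['fy']*q[:,1]/q[:,2]+p['cy']]
E
python3 - <<'E'
from h import *
for nm,uv,z in [('lip',(306,171),.046),('knob',(313,210),.073),('pile',(216,178),.036),('coupon',(264,178),.012),('tweez',(259,222),.008),('jar',(245,132),.05),('spool',(292,127),.04),('green',(184,261),.01),('redbox',(394,240),.03)]:
    print(nm,back('top',uv,z).round(3))
im=np.load('pics/top0.npy')
cv2.imwrite('pics/top0c.png',cv2.resize(im[140:240,190:350],None,fx=5,fy=5,interpolation=cv2.INTER_CUBIC)[:,:,::-1])
im=np.load('pics/side0.npy')
cv2.imwrite('pics/side0c.png',cv2.resize(im[160:280,180:340],None,fx=5,fy=5,interpolation=cv2.INTER_CUBIC)[:,:,::-1])
E
```

```text
lip [ 0.613 -0.153  0.046]
knob [ 0.476 -0.17   0.073]
pile [0.594 0.153 0.036]
coupon [ 0.597 -0.011  0.012]
tweez [0.446 0.008 0.008]
jar [0.751 0.053 0.05 ]
spool [ 0.771 -0.109  0.04 ]
green [0.316 0.259 0.01 ]
redbox [ 0.38  -0.441  0.03 ]
```

View pics/top0c.png

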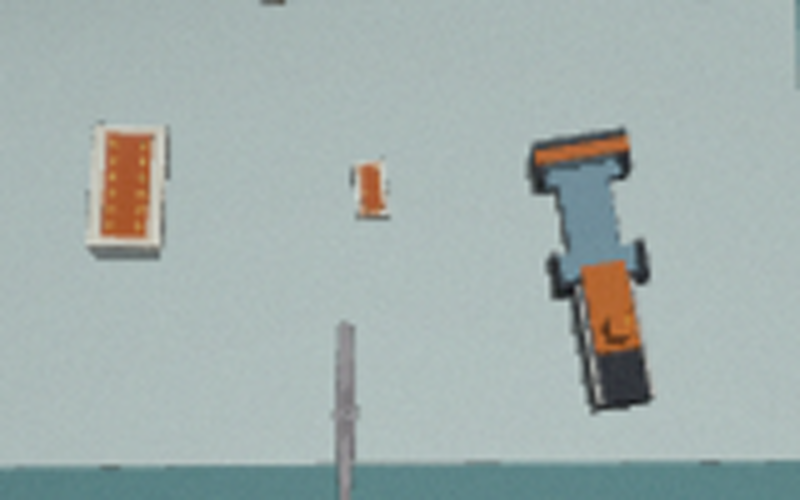

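View pics/side0c.png

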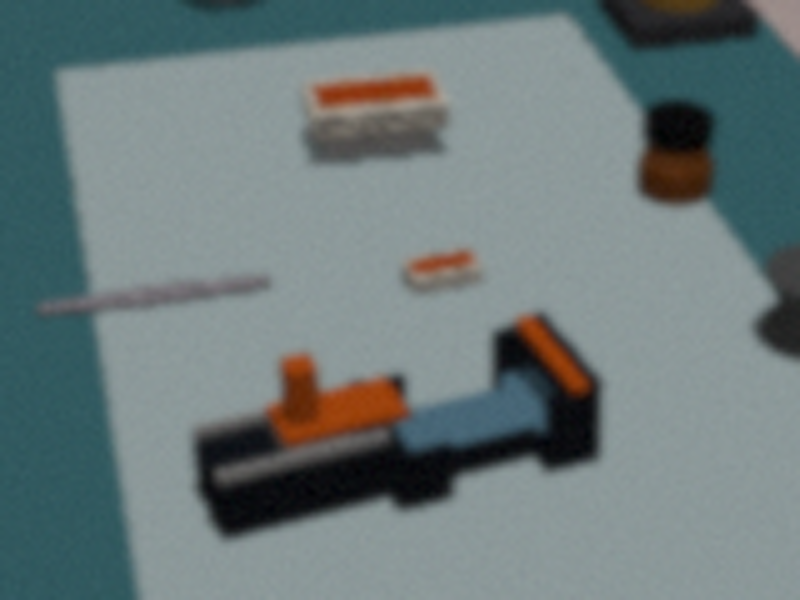

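```bash
cat >> h.py <<'E'
def plan(pos,yaw=None):
    """yaw = world angle wanted of tool y axis (mod pi). Prints the increment from measured pose."""
    o=robot.observe(); R=Ro.from_euler('xyz',o['tool_rot']).as_matrix(); d=R.T@(np.array(pos)-o['tool_pos'])
    tw=0
    if yaw is not None:
        cur=np.arctan2(R[1,1],R[0,1]); dy=(yaw-cur+np.pi/2)%np.pi-np.pi/2
        tw=-dy  # tool x down
        print('tool y angle',np.degrees(cur).round(2),'dyaw',np.degrees(dy).round(2),'q6',o['qpos'][5])
    print('pos',np.round(o['tool_pos'],4),'inc',(d/0.4).round(4),'tw',round(tw/np.radians(60),4),'dist',np.linalg.norm(d).round(3),'F',np.round(o['contact_force'],1),'op',round(o['opening'],4),'t',round(o['time'],2))
    return R
E
python3 - <<'E'
from h import *
R=plan([.54,-.16,.2],np.radians(7+90)); print(R.round(3))
E
```

```text
tool y angle -64.46 dyaw -18.54 q6 -0.14598609442057042
pos [ 0.2263 -0.4734  0.2262] inc [ 0.0661 -0.3687 -1.0454] tw 0.309 dist 0.444 F [-0.6  0.2  0.3] op 0.0918 t 0.15
[[-0.     0.431 -0.902]
 [ 0.001 -0.902 -0.431]
 [-1.    -0.001 -0.   ]]
```

Emit:
move_arm --pt "0 -0.12 -0.33 0.1" --pt "0.02 -0.24 -0.66 0.2" --pt "0.04 -0.36 -1 0.309" --pt "0.06 -0.36 -1 0.309" --pt "0.06 -0.36 -1 0.309" --gripper 0

```text
time: 0.78
tool_pos: [0.4467, -0.2501, 0.2115]
tool_rot: [1.688, 1.571, -1.332]
contact_force: [0.9, -0.3, -0.0]
opening: 0.0917
```

Emit:
move_arm --pt "0 0 0 0" --pt "0 0 0 0"

```text
time: 1.02
tool_pos: [0.4453, -0.2518, 0.2115]
tool_rot: [0.092, 1.57, -2.926]
contact_force: [0.1, 0.8, 0.4]
opening: 0.0919
```

Run:
```python
from h import *
R=plan([.54,-.16,.2],np.radians(7+90)); print(R.round(3))
```

```text
tool y angle -82.95 dyaw -0.05 q6 0.7837581095096169
pos [ 0.4453 -0.2518  0.2115] inc [ 0.0285 -0.1986 -0.2632] tw 0.0009 dist 0.132 F [0.1 0.8 0.4] op 0.0919 t 1.02
[[-0.001  0.123 -0.992]
 [-0.    -0.992 -0.123]
 [-1.     0.     0.001]]
```

Emit:
move_arm --pt "0.01 -0.1 -0.13 0" --pt "0.028 -0.199 -0.263 0" --pt "0.028 -0.199 -0.263 0" --pt "0.028 -0.199 -0.263 0"

```text
time: 1.52
tool_pos: [0.5396, -0.1611, 0.2003]
tool_rot: [0.338, 1.57, -2.682]
contact_force: [-0.2, -0.8, 0.4]
opening: 0.0918
```

Run:
```python
from h import *
im=snap('wrist','w1'); plan([.54,-.16,.2])
cv2.imwrite('pics/w1b.png',cv2.resize(im,(800,600),interpolation=cv2.INTER_CUBIC)[:,:,::-1])
```

```text
pos [ 0.5393 -0.1615  0.2005] inc [ 0.0012 -0.0035 -0.0021] tw 0.0 dist 0.002 F [ 0.6  0.7 -0.3] op 0.0918 t 1.57
```

View pics/w1b.png

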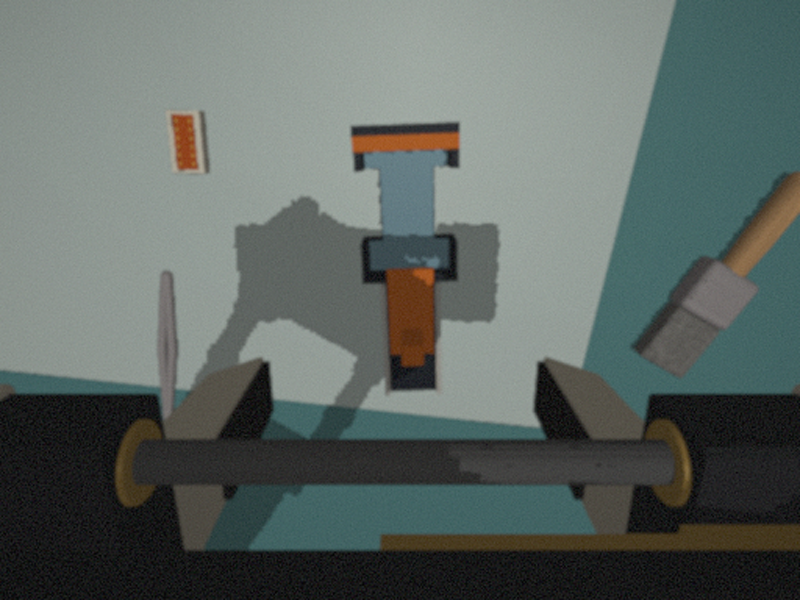

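Run:
```python
from h import *
im=np.load('pics/w1.npy')
cv2.imwrite('pics/w1c.png',cv2.resize(im[70:170,205:315],None,fx=6,fy=6,interpolation=cv2.INTER_CUBIC)[:,:,::-1])
cv2.imwrite('pics/w1d.png',cv2.resize(im[160:260,205:315],None,fx=6,fy=6,interpolation=cv2.INTER_CUBIC)[:,:,::-1])
```

```text
(no output)
```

View pics/w1c.png

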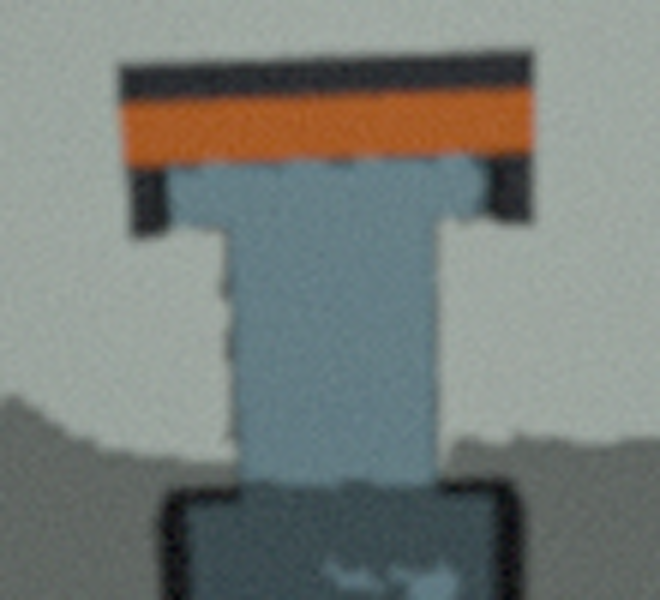

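View pics/w1d.png

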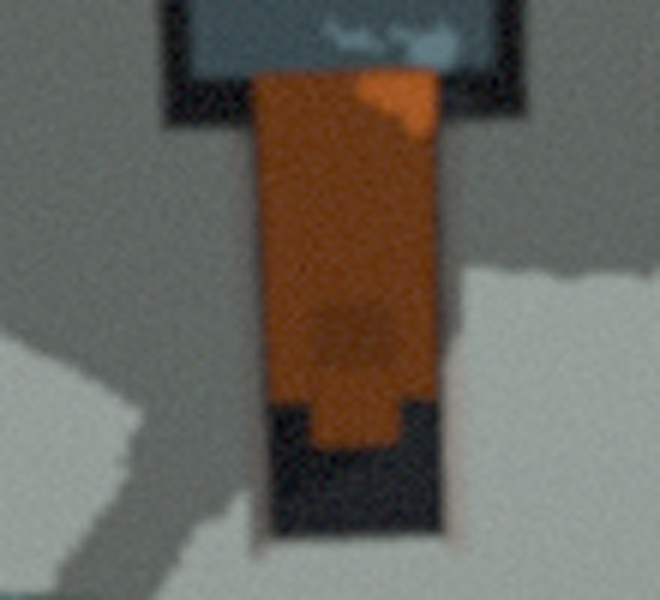

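```bash
cat > fitbox.py <<'E'
from h import *
from scipy.optimize import least_squares
def c1(a,b): return (205+a/6,70+b/6)
def c2(a,b): return (205+a/6,160+b/6)
F=[((50.5,32,28),c1(120,66)),((50.5,-32,28),c1(533,50)),((35.5,32,28),c1(130,165)),((35.5,-32,28),c1(530,155)),
((24,18,0),c1(228,230)),((24,-18,0),c1(437,218)),((-24,32,12),c1(165,490)),((-24,-32,12),c1(520,483)),
((-50.5,32,14),c2(165,125)),((-50.5,-32,14),c2(522,115)),((-132,20,14),c2(257,540)),((-132,-20,14),c2(452,540))]
L=np.array([f[0] for f in F])/1000; P=np.array([f[1] for f in F])
def W(p): c,s=np.cos(p[2]),np.sin(p[2]); return np.c_[p[0]+c*L[:,0]-s*L[:,1],p[1]+s*L[:,0]+c*L[:,1],L[:,2]+p[3]]
def f(p): return (proj('wrist',W(p),'w1')-P).ravel()
r=least_squares(f,[.58,-.157,.12,.018],loss='soft_l1'); p=r.x
print(p[:2].round(4),np.degrees(p[2]).round(2),p[3].round(4)); print(f(p).reshape(-1,2).round(1))
r=least_squares(lambda q:f([*q,.018]),p[:3],loss='soft_l1'); print('z fixed',r.x[:2].round(4),np.degrees(r.x[2]).round(2))
p=[*r.x,.018]; c,s=np.cos(p[2]),np.sin(p[2]); M=lambda x,y,z:np.array([p[0]+c*x-s*y,p[1]+s*x+c*y,.018+z])
# keeper: tongue end and knob top in box frame
for n,uv,z in [('tongueL',c2(255,75),.043),('tongueR',c2(440,70),.043),('tongue backL',c2(268,403),.043),('knob top L',c2(312,448),.073),('knob top R',c2(398,445),.073)]:
    X=back('wrist',uv,z,'w1')[:2]-p[:2]; print(n,((X@[[c,-s],[s,c]])*1000).round(1))
print(proj('top',[M(-.08,0,.055),M(.0355,.032,.028),M(.0355,-.032,.028),M(-.132,.02,.014)]).round(1))
E
python3 fitbox.py
```

```text
[ 0.5777 -0.1597] 8.73 0.0115
[[ 0.1 -0.1]
 [ 0.3  0.3]
 [-0.5  0.2]
 [ 0.7 -0.4]
 [-0.2 -0.6]
 [-0.3  0.2]
 [-1.5  4.4]
 [ 0.6  3.7]
 [-0.2  0.1]
 [ 0.4 -0.1]
 [-1.  -1.1]
 [ 1.4 -2.1]]
z fixed [ 0.5785 -0.1596] 8.71
tongueL [-37.9  14.7]
tongueR [-38.  -16.2]
tongue backL [-97.7  14.9]
knob top L [-92.1   6.9]
knob top R [-92.   -6.9]
[[313.2 203. ]
 [297.1 172.4]
 [315.7 169.4]
 [308.9 221. ]]
```

```bash
sed -i 's/^L=np/F=F[:6]+F[8:]\nL=np/' fitbox.py; python3 fitbox.py
python3 - <<'E'
from h import *
p=[.5785,-.1596];a=np.radians(8.7);k=p+(-.085)*np.array([np.cos(a),np.sin(a)]); print(k)
plan([*k,.09],a+np.pi/2)
plan([*k,.047],a+np.pi/2)
E
```

```text
[ 0.5776 -0.1597] 8.69 0.013
[[-0.  -0. ]
 [ 0.4  0.4]
 [-0.7  0.3]
 [ 0.8 -0.2]
 [-0.3 -0.5]
 [-0.2  0.4]
 [-0.4  0.5]
 [ 0.4  0.4]
 [-1.2 -0.4]
 [ 1.4 -1.4]]
z fixed [ 0.5782 -0.1596] 8.7
tongueL [-37.6  14.7]
tongueR [-37.7 -16.2]
tongue backL [-97.4  14.8]
knob top L [-91.8   6.8]
knob top R [-91.7  -7. ]
[[313.2 203.1]
 [297.1 172.5]
 [315.7 169.5]
 [308.9 221.1]]
[ 0.49447802 -0.17245717]
tool y angle -83.1 dyaw 1.8 q6 1.024006169520624
pos [ 0.5393 -0.1615  0.2005] inc [0.2763 0.0136 0.1144] tw -0.03 dist 0.12 F [ 0.6  0.7 -0.3] op 0.0918 t 1.57
tool y angle -83.1 dyaw 1.8 q6 1.024006169520624
pos [ 0.5393 -0.1615  0.2005] inc [0.3838 0.0136 0.1143] tw -0.03 dist 0.16 F [ 0.6  0.7 -0.3] op 0.0918 t 1.57
```

Emit:
move_arm --pt "0.1 0.0136 0.114 -0.03" --pt "0.2 0.0136 0.114 -0.03" --pt "0.31 0.0136 0.114 -0.03" --pt "0.375 0.0136 0.114 -0.03" --pt "0.38 0.0136 0.114 -0.03"

```text
time: 2.2
tool_pos: [0.4937, -0.1719, 0.0474]
tool_rot: [-0.538, 1.567, 2.755]
contact_force: [0.2, 1.0, 0.1]
opening: 0.0919
```

Run:
```python
from h import *
a=np.radians(8.7)
im=snap('wrist','w2'); plan([.4945,-.1725,.047],a+np.pi/2)
cv2.imwrite('pics/w2b.png',cv2.resize(im,(800,600),interpolation=cv2.INTER_CUBIC)[:,:,::-1])
```

```text
tool y angle -81.33 dyaw 0.03 q6 0.9387044912600554
pos [ 0.4947 -0.1721  0.0484] inc [0.0036 0.001  0.0007] tw -0.0005 dist 0.002 F [ 0.1  0.  -0.2] op 0.0916 t 2.25
```

View pics/w2b.png

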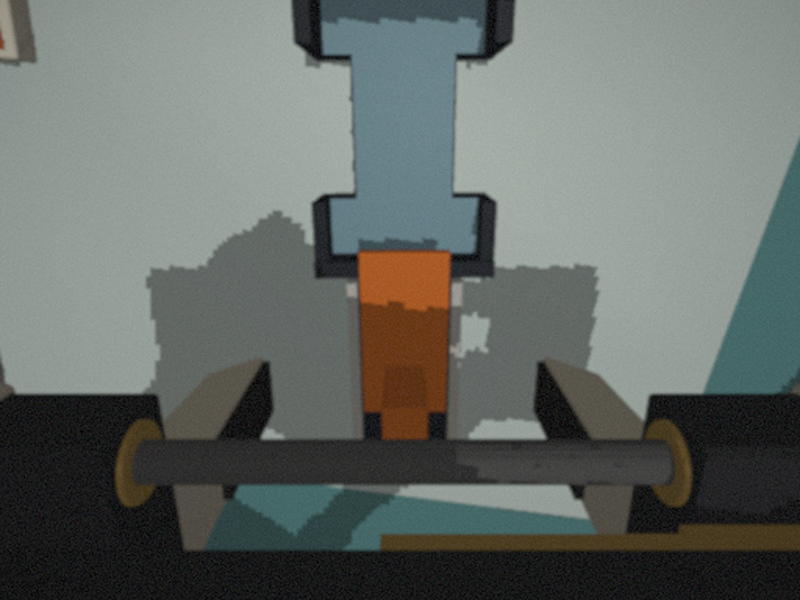

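Emit:
move_arm --pt "0 0 0 0" --pt "0 0 0 0" --pt "0 0 0 0" --pt "0 0 0 0" --pt "0 0 0 0" --gripper 1 --squeeze 20

```text
time: 2.88
tool_pos: [0.4958, -0.1707, 0.0486]
tool_rot: [2.198, 1.571, -0.79]
contact_force: [0.5, -0.5, 0.0]
opening: 0.0464
```

Emit:
move_arm --pt "0 0 0 0" --pt "0 0 0 0" --pt "0 0 0.015 0" --pt "0 0 0.03 0" --pt "0 0 0.04 0"

```text
time: 3.5
tool_pos: [0.4802, -0.1744, 0.0485]
tool_rot: [2.216, 1.568, -0.772]
contact_force: [1.9, -4.9, -4.1]
opening: 0.0139
```

Emit:
move_arm --pt "0 0 0.01 0" --pt "0 0 0.02 0" --pt "0 0 0.025 0"

```text
time: 3.88
tool_pos: [0.4721, -0.1758, 0.0485]
tool_rot: [2.663, 1.565, -0.326]
contact_force: [13.6, 0.1, -11.8]
opening: 0.0138
```

Emit:
move_arm --pt "0 0 0.005 0" --pt "0 0 0.01 0"

```text
time: 4.12
tool_pos: [0.4714, -0.176, 0.0487]
tool_rot: [2.81, 1.559, -0.18]
contact_force: [25.3, 5.8, -15.3]
opening: 0.0139
```

Run:
```python
from h import *
a=np.radians(8.7)
im=snap('wrist','w3'); plan([.4945,-.1725,.047],a+np.pi/2)
cv2.imwrite('pics/w3b.png',cv2.resize(im[100:300,150:350],(600,600),interpolation=cv2.INTER_CUBIC)[:,:,::-1])
```

```text
tool y angle -81.3 dyaw -0.0 q6 0.9027413605325996
pos [ 0.4713 -0.176   0.0488] inc [ 0.0051  0.0001 -0.0586] tw 0.0 dist 0.024 F [ 22.6   2.9 -16. ] op 0.0137 t 4.17
```

View pics/w3b.png

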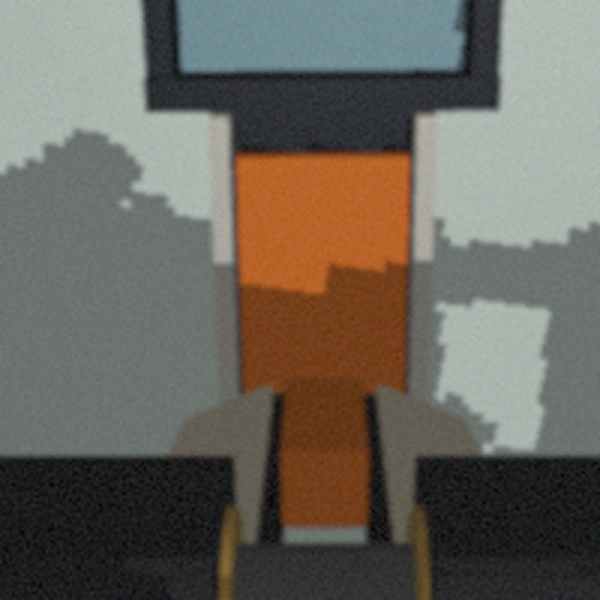

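Emit:
move_arm --pt "0 0 -0.01 0" --pt "0 0 -0.012 0"

```text
time: 4.42
tool_pos: [0.4717, -0.1758, 0.0488]
tool_rot: [2.254, 1.568, -0.734]
contact_force: [1.8, -5.5, -1.1]
opening: 0.0138
```

Emit:
move_arm --pt "0 0 0 0" --pt "0 0 0 0" --pt "-0.02 0 0 0" --pt "-0.15 0 0 0" --pt "-0.25 0 0 0" --gripper 0

```text
time: 5.05
tool_pos: [0.4708, -0.1746, 0.1506]
tool_rot: [2.524, 1.57, -0.464]
contact_force: [1.5, -0.6, -1.3]
opening: 0.0592
```

Run:
```python
from h import *
im=snap('wrist','w4'); plan([.555,.153,.2],np.radians(-2+90))
cv2.imwrite('pics/w4b.png',cv2.resize(im[100:300,150:350],(600,600),interpolation=cv2.INTER_CUBIC)[:,:,::-1])
```

```text
tool y angle -81.18 dyaw -10.82 q6 0.9092221513433483
pos [ 0.4732 -0.1758  0.1556] inc [-0.113  -0.7802 -0.3289] tw 0.1803 dist 0.342 F [ 1.9 -1.   3.7] op 0.0634 t 5.1
```

View pics/w4b.png

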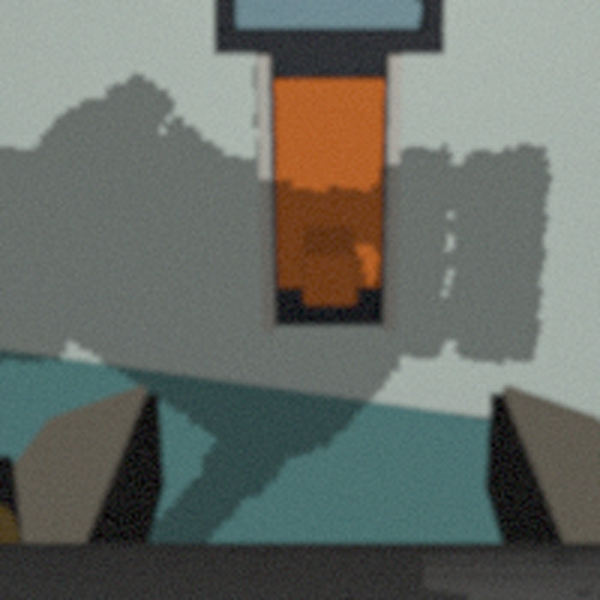

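Emit:
move_arm --pt "-0.03 -0.15 -0.06 0.04" --pt "-0.06 -0.3 -0.12 0.08" --pt "-0.1 -0.45 -0.18 0.12" --pt "-0.113 -0.6 -0.25 0.16" --pt "-0.113 -0.74 -0.32 0.18"

```text
time: 5.72
tool_pos: [0.548, 0.1258, 0.1946]
tool_rot: [-3.121, 1.569, -0.015]
contact_force: [0.2, -1.2, 0.3]
opening: 0.092
```

Run:
```python
from h import *
p=np.array([.5782,-.1596]);a=np.radians(8.7)
for uv in((255,100+78/3),(277,100+77/3)):
  X=back('wrist',uv,.043,'w4')[:2]-p; print((X@np.array([[np.cos(a),-np.sin(a)],[np.sin(a),np.cos(a)]])*1000).round(1))
plan([.555,.153,.2],np.radians(-2+90))
```

```text
[-55.8   3.9]
[-55.6 -13.9]
tool y angle -92.04 dyaw 0.04 q6 1.69603510933312
pos [0.548  0.1258 0.1946] inc [-0.0135 -0.0685 -0.015 ] tw -0.0007 dist 0.029 F [ 0.2 -1.2  0.3] op 0.092 t 5.72
```

Emit:
move_arm --pt "-0.0135 -0.0685 -0.015 0" --pt "-0.0135 -0.0685 -0.015 0" --pt "-0.0135 -0.0685 -0.015 0"

```text
time: 6.1
tool_pos: [0.5542, 0.1502, 0.1987]
tool_rot: [0.781, 1.57, -2.395]
contact_force: [0.7, -0.6, -0.2]
opening: 0.092
```

Run:
```python
from h import *
im=snap('wrist','w5'); plan([.555,.153,.2],np.radians(-2+90))
cv2.imwrite('pics/w5b.png',cv2.resize(im[60:260,160:360],(600,600),interpolation=cv2.INTER_CUBIC)[:,:,::-1])
```

```text
tool y angle -92.06 dyaw 0.06 q6 1.7375938361567573
pos [0.5542 0.1498 0.1987] inc [-0.0033 -0.008  -0.0017] tw -0.0009 dist 0.004 F [-0.7  1.1  0.4] op 0.0919 t 6.15
```

View pics/w5b.png

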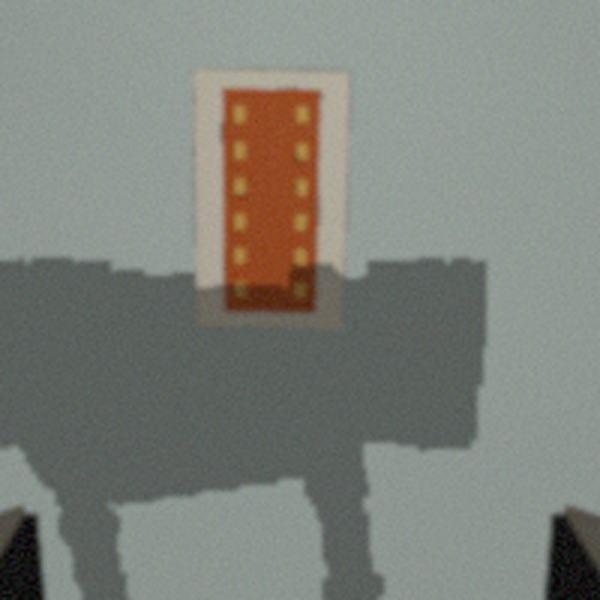

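Run:
```python
from h import *
from scipy.optimize import least_squares
P=np.array([(195,70),(351,71),(197,327),(345,326)])/3+[160,60]
L=np.array([(42,25),(42,-25),(-42,25),(-42,-25)])/1000
def W(p): c,s=np.cos(p[2]),np.sin(p[2]); return np.c_[p[0]+c*L[:,0]-s*L[:,1],p[1]+s*L[:,0]+c*L[:,1],0*L[:,0]+p[3]]
f=lambda p:(proj('wrist',W(p),'w5')-P).ravel()
r=least_squares(f,[.594,.153,0,.036]);print(r.x[:2].round(4),np.degrees(r.x[2]).round(2),r.x[3].round(4),r.fun.round(1))
r=least_squares(lambda q:f([*q,.036]),[.594,.153,0]);print(r.x[:2].round(4),np.degrees(r.x[2]).round(2),r.fun.round(1))
print(proj('top',W([*r.x,.036])).round(1), 'obs crop', ((proj('top',W([*r.x,.036]))-[190,140])*5).round(0))
a=r.x[2]
for off in (0,-.012): plan([r.x[0]+off*np.cos(a),r.x[1]+off*np.sin(a),.009],a+np.pi/2)
```

```text
[0.5977 0.1558] -2.67 0.03 [-0.4 -0.2  0.1  0.1  0.7 -0.3 -0.3  0.5]
[0.5983 0.1556] -2.67 [-0.9 -0.9  0.6 -0.6  0.2  0.5  0.1  1.4]
[[208.5 164.4]
 [223.1 164.9]
 [207.  188.5]
 [221.8 189.1]] obs crop [[ 93. 122.]
 [166. 125.]
 [ 85. 243.]
 [159. 245.]]
tool y angle -92.06 dyaw -0.61 q6 1.7375938361567573
pos [0.5542 0.1498 0.1987] inc [ 0.4741 -0.0187 -0.1099] tw 0.0102 dist 0.195 F [-0.7  1.1  0.4] op 0.0919 t 6.15
tool y angle -92.06 dyaw -0.61 q6 1.7375938361567573
pos [0.5542 0.1498 0.1987] inc [ 0.4741 -0.019  -0.0799] tw 0.0102 dist 0.192 F [-0.7  1.1  0.4] op 0.0919 t 6.15
```

Emit:
move_arm --pt "0.1 -0.0187 -0.109 0.01" --pt "0.2 -0.0187 -0.109 0.01" --pt "0.3 -0.0187 -0.109 0.01" --pt "0.3 -0.0187 -0.109 0.01"

```text
time: 6.65
tool_pos: [0.5961, 0.1551, 0.0758]
tool_rot: [0.206, 1.563, -2.983]
contact_force: [-0.1, 0.4, 0.4]
opening: 0.092
```

Run:
```python
from h import *
a=np.radians(-2.67)
im=snap('wrist','w6'); plan([.598,.1556,.008],a+np.pi/2)
cv2.imwrite('pics/w6b.png',cv2.resize(im,(800,600),interpolation=cv2.INTER_CUBIC)[:,:,::-1])
```

```text
tool y angle -92.69 dyaw 0.02 q6 1.748546489221286
pos [0.5979 0.1556 0.0784] inc [ 0.1759 -0.0002 -0.0006] tw -0.0004 dist 0.07 F [0.4 0.  0. ] op 0.0917 t 6.7
```

View pics/w6b.png

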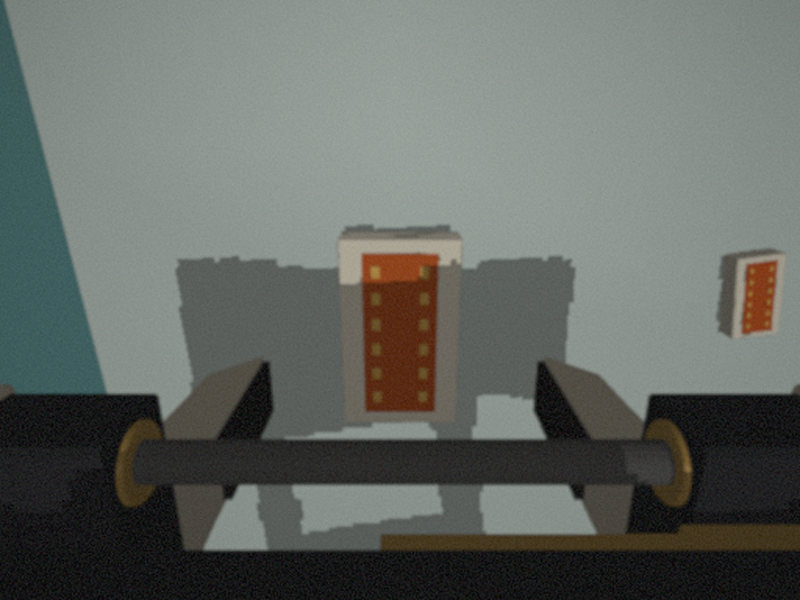

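Run:
```python
from h import *
from scipy.optimize import least_squares
P5=np.array([(195,70),(351,71),(197,327),(345,326)])/3+[160,60]
P6=np.array([(338,238),(461,236),(343,421),(456,423)])*.64
L=np.array([(42,25),(42,-25),(-42,25),(-42,-25)])/1000
def W(p): c,s=np.cos(p[2]),np.sin(p[2]); return np.c_[p[0]+c*L[:,0]-s*L[:,1],p[1]+s*L[:,0]+c*L[:,1],0*L[:,0]+p[3]]
f6=lambda p:(proj('wrist',W(p),'w6')-P6).ravel()
f=lambda p:np.r_[(proj('wrist',W(p),'w5')-P5).ravel(),f6(p)]
for g in(f6,f):
  r=least_squares(g,[.594,.153,0,.036],loss='soft_l1');print(r.x[:2].round(4),np.degrees(r.x[2]).round(2),r.x[3].round(4),g(r.x).round(1))
print(((proj('side',W([.598,.1556,-.0466,.036]))-[180,160])*5).round(0))
```

```text
[0.5985 0.1565] -2.79 0.0336 [-1.1 -0.5  0.9  0.8  0.6  0.4 -0.5 -0.9]
[0.598  0.1562] -2.74 0.0325 [-1.1 -0.6 -0.2 -0.3 -0.1 -0.1 -0.7  0.8 -0.3 -0.1  1.1  1.2  1.3  0.2
 -0.1 -1.2]
[[434.  67.]
 [450. 102.]
 [301.  79.]
 [312. 115.]]
```

Emit:
move_arm --pt "0.08 0 0 0" --pt "0.14 0 0 0" --pt "0.176 -0.001 0 0" --pt "0.176 -0.001 0 0" --pt "0.176 -0.001 0 0" --squeeze 15

```text
time: 7.32
tool_pos: [0.5996, 0.1573, 0.01]
tool_rot: [-3.001, 1.568, 0.095]
contact_force: [0.2, -0.9, -0.4]
opening: 0.0917
```

Emit:
move_arm --pt "0 0 0 0" --pt "0 0 0 0" --pt "0 0 0 0" --pt "0 0 0 0" --pt "0 0 0 0" --gripper 1 --squeeze 15

```text
time: 7.95
tool_pos: [0.5985, 0.1572, 0.0084]
tool_rot: [1.262, 1.57, -1.924]
contact_force: [-0.5, -1.2, -0.4]
opening: 0.0498
```

Emit:
move_arm --pt "0 0 0 0" --pt "0 0 0 0" --pt "0 0 0 0"

```text
time: 8.32
tool_pos: [0.5985, 0.1572, 0.0084]
tool_rot: [1.756, 1.571, -1.431]
contact_force: [1.2, -1.1, -0.1]
opening: 0.0502
```

Gripped at 50 mm. Lift gently and look.

Emit:
move_arm --pt "-0.02 0 0 0" --pt "-0.06 0 0 0" --pt "-0.12 0 0 0" --pt "-0.2 0 0 0" --pt "-0.2 0 0 0"

```text
time: 8.95
tool_pos: [0.6005, 0.1577, 0.0918]
tool_rot: [-2.964, 1.564, 0.133]
contact_force: [0.0, -0.6, -3.6]
opening: 0.0499
```

Run:
```python
from h import *
a=np.radians(8.7)
im=snap('wrist','w7'); plan([.578-.01*np.cos(a),-.1596-.01*np.sin(a),.09],a+np.pi/2)
im2=snap('side','s7')
A=cv2.resize(im[120:320,150:370],(440,400),interpolation=cv2.INTER_CUBIC)
B=cv2.resize(im2[120:220,190:290],(360,360),interpolation=cv2.INTER_CUBIC)
C=np.zeros((400,800,3),np.uint8);C[:,:440]=A;C[:360,440:]=B
cv2.imwrite('pics/w7b.png',C[:,:,::-1])
```

```text
tool y angle -92.59 dyaw 11.29 q6 1.7494677455735852
pos [0.5992 0.1575 0.0897] inc [-0.0012  0.7991  0.0415] tw -0.1882 dist 0.32 F [-0.1 -0.  -4.5] op 0.0497 t 9.0
```

View pics/w7b.png

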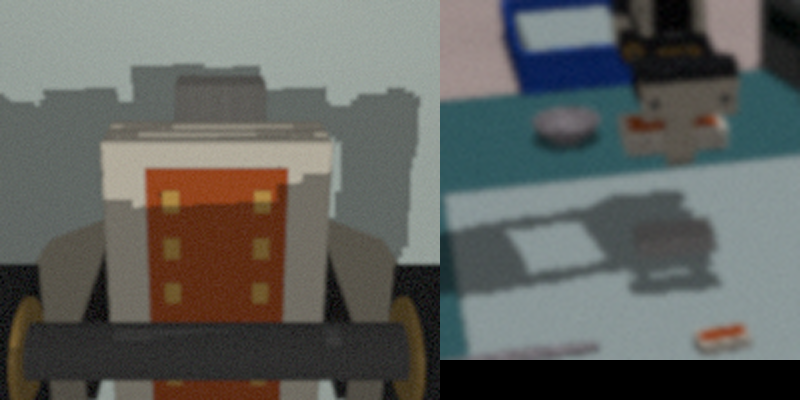

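Emit:
move_arm --pt "-0.02 0.05 0.002 -0.02" --pt "-0.04 0.15 0.01 -0.05" --pt "-0.05 0.25 0.015 -0.08" --pt "-0.05 0.35 0.02 -0.11" --pt "-0.05 0.45 0.03 -0.14"

```text
time: 9.68
tool_pos: [0.5772, -0.0231, 0.1067]
tool_rot: [-0.255, 1.568, 2.989]
contact_force: [0.5, -0.0, -3.7]
opening: 0.05
```

Emit:
move_arm --pt "0 0.1 0 -0.02" --pt "0 0.2 0 -0.048" --pt "0 0.26 0 -0.048" --pt "0 0.29 0 -0.048" --pt "0 0.29 0 -0.048"

```text
time: 10.3
tool_pos: [0.5899, -0.1372, 0.1079]
tool_rot: [-0.75, 1.57, 2.542]
contact_force: [0.2, -0.1, -3.1]
opening: 0.0496
```

Run:
```python
from h import *
a=np.radians(8.7)
im=snap('wrist','w8'); plan([.578-.01*np.cos(a),-.1596-.01*np.sin(a),.06],a+np.pi/2)
cv2.imwrite('pics/w8b.png',cv2.resize(im,(800,600),interpolation=cv2.INTER_CUBIC)[:,:,::-1])
```

```text
tool y angle -81.32 dyaw 0.02 q6 1.064933094302104
pos [ 0.5899 -0.1365  0.1081] inc [0.1201 0.0528 0.063 ] tw -0.0003 dist 0.058 F [ 0.3 -0.5 -3.5] op 0.0499 t 10.35
```

View pics/w8b.png

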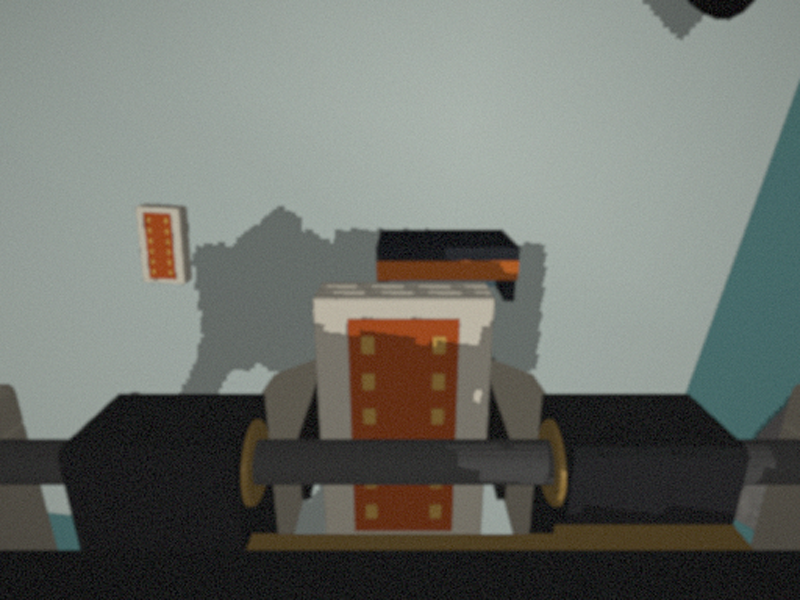

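Emit:
move_arm --pt "0.0 0.03 0.03 0" --pt "0.02 0.053 0.063 0" --pt "0.07 0.053 0.063 0" --pt "0.12 0.053 0.063 0" --pt "0.12 0.053 0.063 0"

```text
time: 10.98
tool_pos: [0.5664, -0.162, 0.0587]
tool_rot: [-0.534, 1.567, 2.759]
contact_force: [-0.6, 0.2, -3.3]
opening: 0.0497
```

Emit:
move_arm --pt "0 0 0 0" --pt "0 0 0 0"

```text
time: 11.22
tool_pos: [0.5688, -0.1625, 0.0614]
tool_rot: [2.528, 1.569, -0.462]
contact_force: [0.3, -0.4, -4.3]
opening: 0.0499
```

Run:
```python
from h import *
a=np.radians(8.7)
im=snap('wrist','w9'); plan([.578-.01*np.cos(a),-.1596-.01*np.sin(a),.025],a+np.pi/2)
cv2.imwrite('pics/w9b.png',cv2.resize(im[140:340,160:360],(600,600),interpolation=cv2.INTER_CUBIC)[:,:,::-1])
im=snap('side','s9')
cv2.imwrite('pics/s9b.png',cv2.resize(im[180:280,205:320],None,fx=6,fy=6,interpolation=cv2.INTER_CUBIC)[:,:,::-1])
```

```text
tool y angle -81.31 dyaw 0.01 q6 1.011690609556606
pos [ 0.5688 -0.1624  0.0613] inc [ 0.0908 -0.0035  0.0013] tw -0.0002 dist 0.036 F [ 0.5 -0.8 -2.7] op 0.0501 t 11.28
```

View pics/w9b.png

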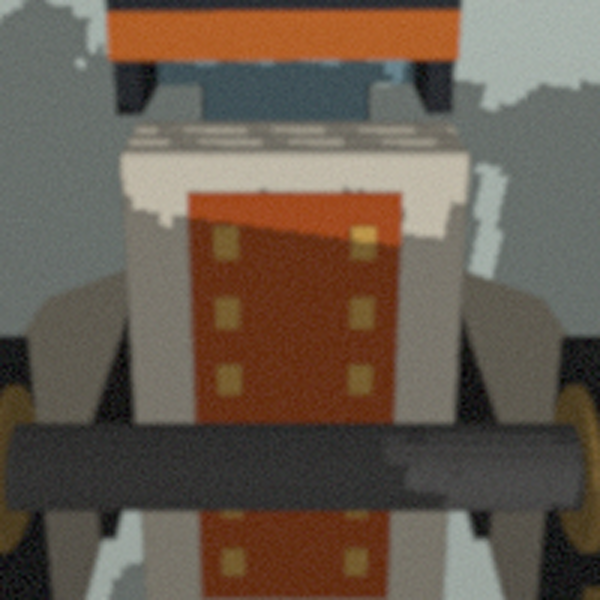

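View pics/s9b.png

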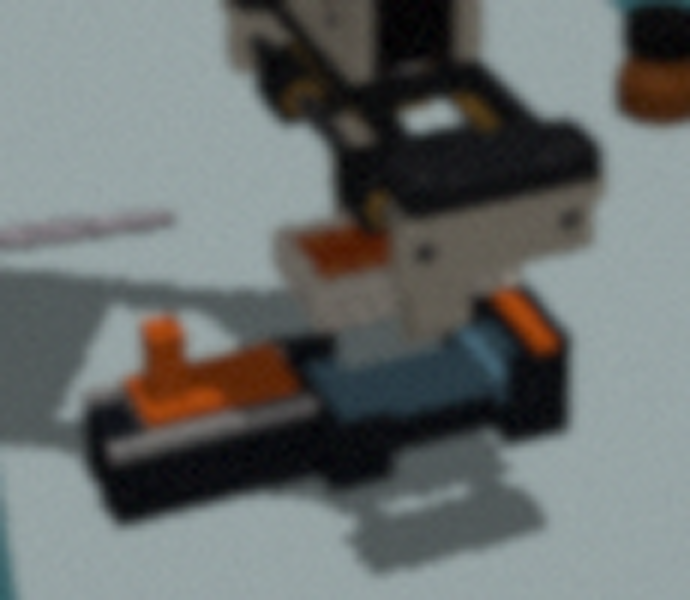

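Run:
```python
from h import *
p=np.array([.578,-.1596]);a=np.radians(8.7);Q=np.array([[np.cos(a),-np.sin(a)],[np.sin(a),np.cos(a)]])
q=lambda c:(160+c[0]/3,140+c[1]/3)
for n,c,z in[('lipL',(108,62),.046),('lipR',(460,60),.046),('lip back L',(107,10),.046),('lip back R',(461,8),.046),('wallL',(117,112),.042),('wallR',(453,110),.042),('pileL',(120,153),.0893),('pileR',(470,151),.0893),('floorL',(203,120),.018),('floorR',(370,118),.018)]:
    X=back('wrist',q(c),z,'w9')[:2]; print(n,((X-p)@Q*1000).round(1))
o=json.load(open('pics/w9.json'));print('tcp',((np.array(o['tool_pos'][:2])-p)@Q*1000).round(1))
```

```text
lipL [35.6 32.2]
lipR [ 35.9 -31.4]
lip back L [45.1 31.8]
lip back R [ 45.3 -31.1]
wallL [25.1 31.8]
wallR [ 25.4 -31.3]
pileL [32.5 22.9]
pileR [ 32.7 -25.8]
floorL [16.6 18. ]
floorR [ 17.  -17.7]
tcp [-9.5 -1.4]
```

Emit:
move_arm --pt "0.02 -0.0044 0 0" --pt "0.05 -0.0044 0 0" --pt "0.075 -0.0044 0 0" --pt "0.086 -0.0044 0 0" --pt "0.086 -0.0044 0 0"

```text
time: 11.95
tool_pos: [0.5679, -0.1604, 0.0254]
tool_rot: [-0.455, 1.57, 2.838]
contact_force: [-0.2, 0.1, -3.4]
opening: 0.0499
```

Run:
```python
from h import *
a=np.radians(8.7)
im=snap('wrist','w10'); plan([.578-.01*np.cos(a),-.1596-.01*np.sin(a),.0157],a+np.pi/2)
cv2.imwrite('pics/w10b.png',cv2.resize(im[140:340,160:360],(600,600),interpolation=cv2.INTER_CUBIC)[:,:,::-1])
im=snap('side','s10')
cv2.imwrite('pics/s10b.png',cv2.resize(im[180:280,205:320],None,fx=6,fy=6,interpolation=cv2.INTER_CUBIC)[:,:,::-1])
```

```text
tool y angle -81.32 dyaw 0.02 q6 1.0143717884860886
pos [ 0.5682 -0.1605  0.0259] inc [0.0255 0.0016 0.0004] tw -0.0003 dist 0.01 F [-0.4 -0.5 -3.6] op 0.05 t 12.0
```

View pics/w10b.png

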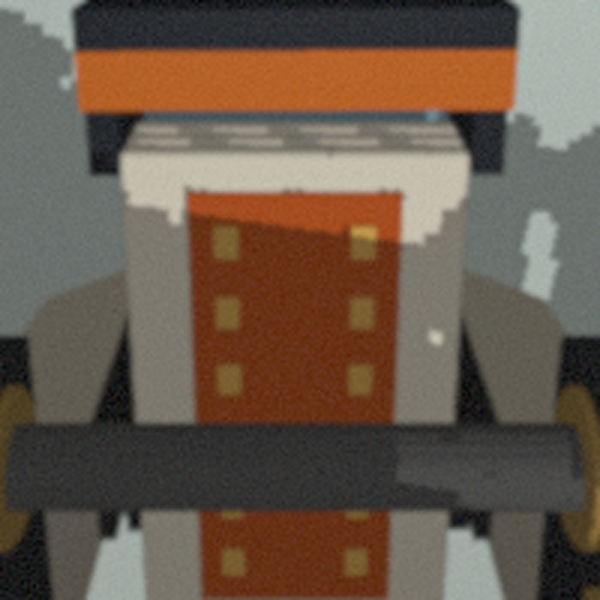

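View pics/s10b.png

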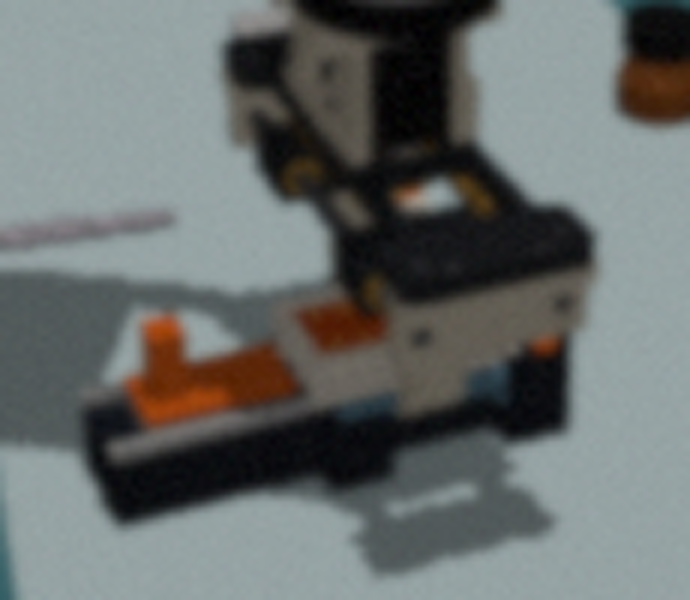

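Emit:
move_arm --pt "0.006 0 0 0" --pt "0.01 0 0 0" --pt "0.013 0 0 0" --pt "0.013 0 0 0"

```text
time: 12.55
tool_pos: [0.5684, -0.1604, 0.0211]
tool_rot: [2.558, 1.57, -0.432]
contact_force: [0.2, 0.5, 0.2]
opening: 0.05
```

Emit:
move_arm --pt "0.003 0 0 0" --pt "0.006 0 0 0" --pt "0.006 0 0 0"

```text
time: 12.92
tool_pos: [0.5686, -0.1605, 0.0185]
tool_rot: [2.685, 1.57, -0.305]
contact_force: [2.5, 1.2, -1.0]
opening: 0.0499
```

Run:
```python
from h import *
a=np.radians(8.7)
im=snap('wrist','w11'); plan([.578-.01*np.cos(a),-.1596-.01*np.sin(a),.0157],a+np.pi/2)
cv2.imwrite('pics/w11b.png',cv2.resize(im[140:340,160:360],(600,600),interpolation=cv2.INTER_CUBIC)[:,:,::-1])
```

```text
tool y angle -81.32 dyaw 0.02 q6 1.014350217024925
pos [ 0.5685 -0.1605  0.0185] inc [0.0071 0.0014 0.0013] tw -0.0003 dist 0.003 F [ 3.1  2.2 -0.5] op 0.0502 t 12.97
```

View pics/w11b.png

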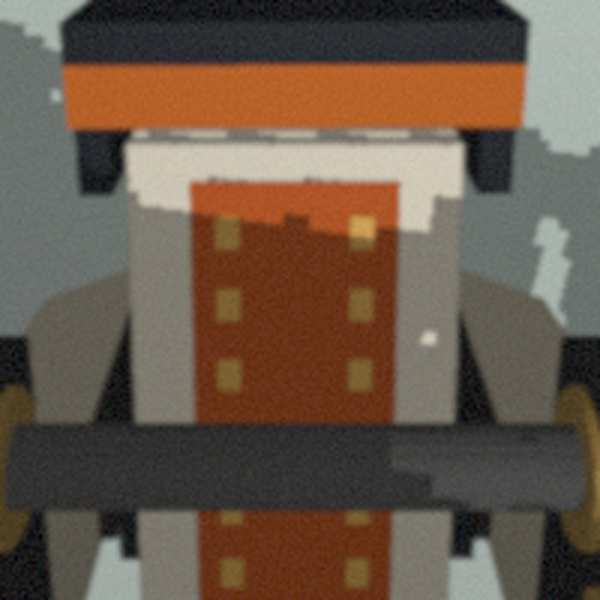

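Emit:
move_arm --pt "0.004 0 0 0" --pt "0.008 0 0 0" --pt "0.008 0 0 0"

```text
time: 13.35
tool_pos: [0.5685, -0.1605, 0.0158]
tool_rot: [2.605, 1.57, -0.385]
contact_force: [1.0, 0.7, 4.7]
opening: 0.05
```

Run:
```python
from h import *
a=np.radians(8.7)
im=snap('wrist','w12'); plan([.578-.01*np.cos(a),-.1596-.01*np.sin(a),.0157],a+np.pi/2)
cv2.imwrite('pics/w12b.png',cv2.resize(im[140:340,160:360],(600,600),interpolation=cv2.INTER_CUBIC)[:,:,::-1])
im=snap('side','s12')
cv2.imwrite('pics/s12b.png',cv2.resize(im[200:270,215:320],None,fx=7,fy=7,interpolation=cv2.INTER_CUBIC)[:,:,::-1])
```

```text
tool y angle -81.32 dyaw 0.02 q6 1.0143489922397453
pos [ 0.5685 -0.1605  0.0158] inc [0.0003 0.0014 0.0011] tw -0.0003 dist 0.001 F [1.9 1.5 4.3] op 0.05 t 13.4
```

View pics/w12b.png

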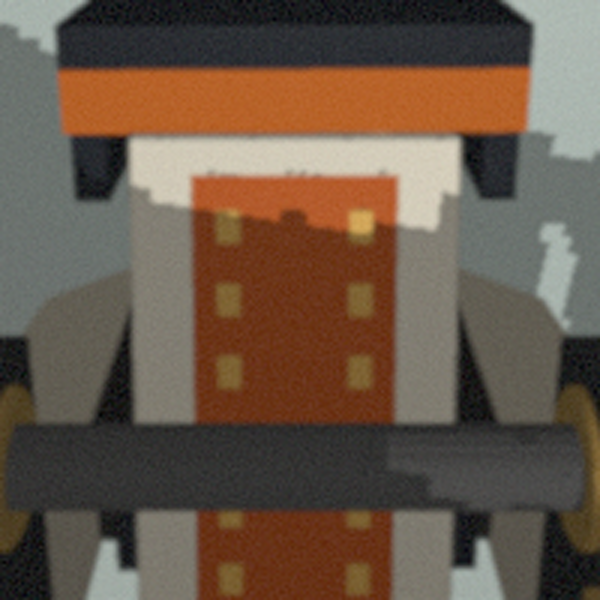

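View pics/s12b.png

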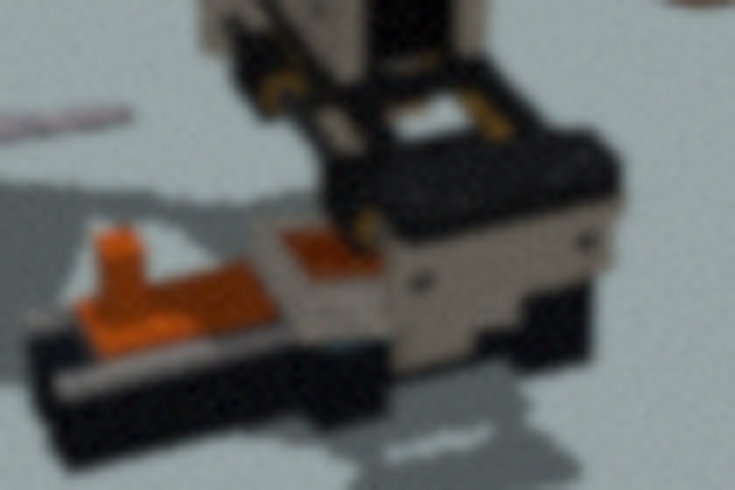

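Emit:
move_arm --pt "0 0 -0.005 0" --pt "0 0 -0.01 0" --pt "0 0 -0.015 0" --pt "0 0 -0.02 0" --pt "0 0 -0.025 0"

```text
time: 14.08
tool_pos: [0.5765, -0.1591, 0.015]
tool_rot: [-0.204, 1.568, 3.089]
contact_force: [-2.3, -1.1, 0.4]
opening: 0.0503
```

Emit:
move_arm --pt "0 0 0 0" --pt "0 0 0 0"

```text
time: 14.32
tool_pos: [0.5775, -0.1589, 0.0148]
tool_rot: [-0.363, 1.57, 2.931]
contact_force: [-1.6, -0.8, -0.4]
opening: 0.0502
```

Run:
```python
from h import *
a=np.radians(8.7)
im=snap('wrist','w13'); plan([.5782-.0*np.cos(a),-.1593-.0*np.sin(a),.0085],a+np.pi/2)
cv2.imwrite('pics/w13b.png',cv2.resize(im[140:340,160:360],(600,600),interpolation=cv2.INTER_CUBIC)[:,:,::-1])
im=snap('side','s13')
cv2.imwrite('pics/s13b.png',cv2.resize(im[200:270,215:320],None,fx=7,fy=7,interpolation=cv2.INTER_CUBIC)[:,:,::-1])
```

```text
tool y angle -81.32 dyaw 0.02 q6 1.0232526423408366
pos [ 0.5777 -0.1589  0.0148] inc [ 0.0157  0.0013 -0.0012] tw -0.0004 dist 0.006 F [-1.7  0.2 -1.1] op 0.0499 t 14.38
```

View pics/w13b.png

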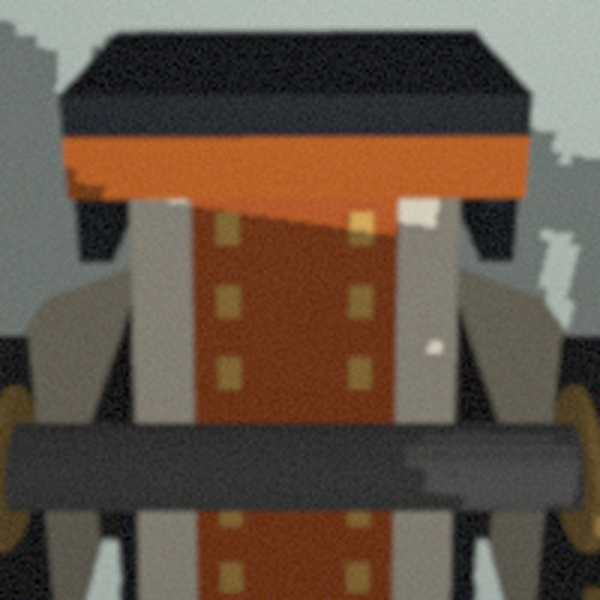

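View pics/s13b.png

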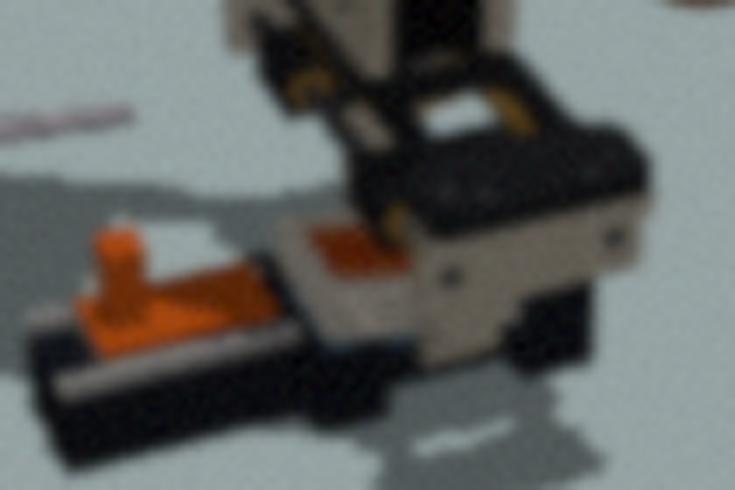

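Emit:
move_arm --pt "0.003 0 0 0" --pt "0.006 0 0 0" --pt "0.008 0 0 0" --pt "0.008 0 0 0"

```text
time: 14.92
tool_pos: [0.578, -0.1588, 0.0119]
tool_rot: [0.171, 1.571, -2.819]
contact_force: [-2.1, -0.1, 0.3]
opening: 0.0496
```

Emit:
move_arm --pt "0.003 0 0 0" --pt "0.005 0 0 0" --pt "0.005 0 0 0"

```text
time: 15.3
tool_pos: [0.578, -0.1589, 0.0099]
tool_rot: [-0.107, 1.571, -3.097]
contact_force: [-1.0, -1.2, -0.5]
opening: 0.0496
```

Run:
```python
from h import *
a=np.radians(8.7)
im=snap('wrist','w14'); plan([.5782-.0*np.cos(a),-.1593-.0*np.sin(a),.0085],a+np.pi/2)
cv2.imwrite('pics/w14b.png',cv2.resize(im[140:340,160:360],(600,600),interpolation=cv2.INTER_CUBIC)[:,:,::-1])
im=snap('side','s14')
cv2.imwrite('pics/s14b.png',cv2.resize(im[200:270,215:320],None,fx=7,fy=7,interpolation=cv2.INTER_CUBIC)[:,:,::-1])
```

```text
tool y angle -81.32 dyaw 0.02 q6 1.0232433188116097
pos [ 0.578  -0.1589  0.0099] inc [ 0.0036  0.001  -0.0002] tw -0.0003 dist 0.002 F [-0.9 -0.5 -1.4] op 0.0496 t 15.35
```

View pics/w14b.png

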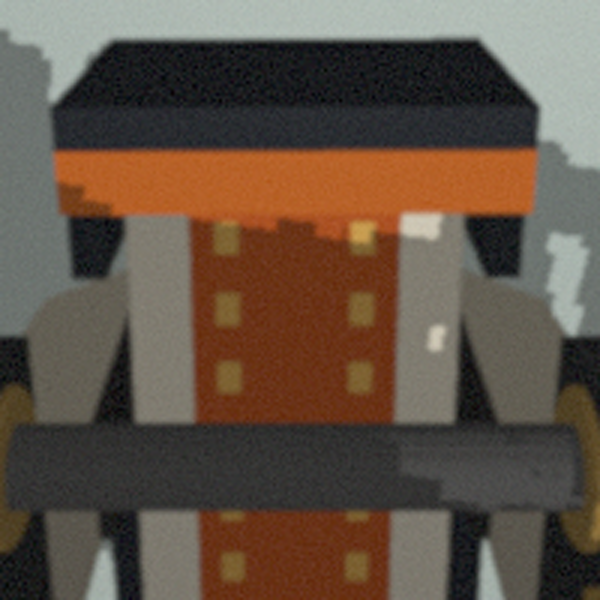

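View pics/s14b.png

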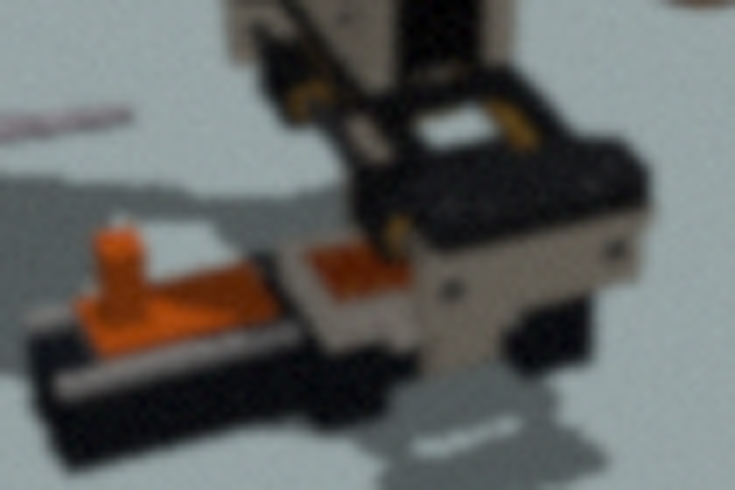

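Emit:
move_arm --pt "0.002 0 0 0" --pt "0.004 0 0 0" --pt "0.004 0 0 0"

```text
time: 15.78
tool_pos: [0.578, -0.159, 0.0084]
tool_rot: [1.709, 1.571, -1.281]
contact_force: [-2.1, -0.1, -0.3]
opening: 0.0498
```

Emit:
move_arm --pt "0.001 0 0 0" --pt "0.0025 0 0 0" --pt "0.0025 0 0 0"

```text
time: 16.15
tool_pos: [0.5781, -0.1589, 0.0083]
tool_rot: [2.373, 1.57, -0.617]
contact_force: [-5.1, 0.4, 7.7]
opening: 0.0501
```

Run:
```python
from h import *
im=snap('wrist','w15')
A=cv2.resize(im[140:340,160:360],(500,500),interpolation=cv2.INTER_CUBIC)
im=snap('side','s15')
B=cv2.resize(im[205:265,220:280],(300,300),interpolation=cv2.INTER_CUBIC)
C=np.zeros((500,800,3),np.uint8);C[:,:500]=A;C[:300,500:]=B
cv2.imwrite('pics/w15b.png',C[:,:,::-1]); plan([.578,-.159,.008])
```

```text
pos [ 0.578  -0.1589  0.0083] inc [0.0007 0.0001 0.0001] tw 0.0 dist 0.0 F [-4.2  0.3  6.6] op 0.0499 t 16.25
```

View pics/w15b.png

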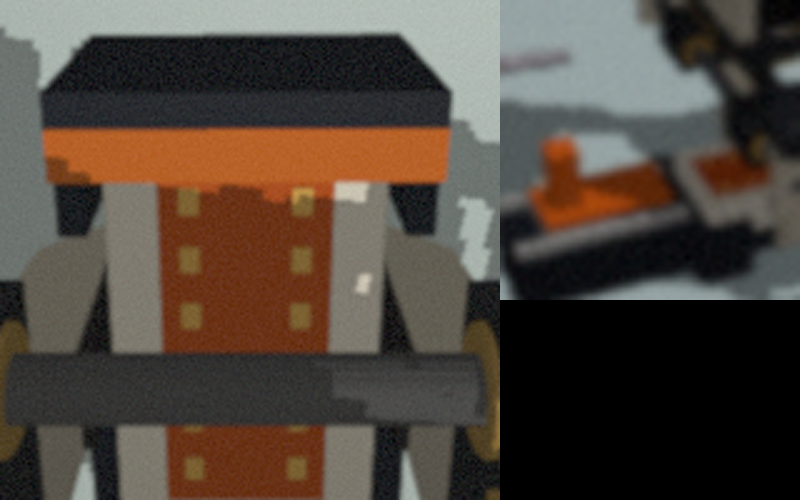

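Emit:
move_arm --pt "-0.0015 0 0 0" --pt "-0.0015 0 0 0"

```text
time: 16.5
tool_pos: [0.578, -0.1589, 0.0083]
tool_rot: [2.394, 1.571, -0.596]
contact_force: [-3.2, 0.7, 5.5]
opening: 0.0499
```

Emit:
move_arm --pt "0 0 0 0" --pt "0 0 0 0" --pt "0 0 0 0" --pt "0 0 0 0" --pt "0 0 0 0" --gripper 0

```text
time: 17.12
tool_pos: [0.578, -0.1589, 0.008]
tool_rot: [1.976, 1.571, -1.014]
contact_force: [-0.3, 0.2, -0.3]
opening: 0.0912
```

Emit:
move_arm --pt "-0.03 0 0 0" --pt "-0.1 0 0 0" --pt "-0.2 0 0 0" --pt "-0.28 0 0.05 0" --pt "-0.28 0 0.1 0"

```text
time: 17.75
tool_pos: [0.5398, -0.1657, 0.1238]
tool_rot: [2.548, 1.564, -0.441]
contact_force: [1.2, 0.4, -0.0]
opening: 0.0917
```

Emit:
move_arm --pt "0 0 0 0" --pt "0 0 0 0"

```text
time: 18.0
tool_pos: [0.539, -0.165, 0.1203]
tool_rot: [2.678, 1.57, -0.312]
contact_force: [0.2, 1.0, 0.6]
opening: 0.0917
```

Run:
```python
from h import *
im=snap('wrist','w16')
cv2.imwrite('pics/w16b.png',cv2.resize(im[60:280,150:370],(600,600),interpolation=cv2.INTER_CUBIC)[:,:,::-1])
p=np.array([.5782,-.1593]);a=np.radians(8.7);k=p-.104*np.array([np.cos(a),np.sin(a)])
plan([*k,.0485],a+np.pi/2)
```

```text
tool y angle -81.31 dyaw 0.01 q6 0.9862678250532128
pos [ 0.5391 -0.1649  0.1201] inc [0.1788 0.0009 0.1612] tw -0.0002 dist 0.096 F [0.7 0.4 0.7] op 0.0914 t 18.05
```

View pics/w16b.png

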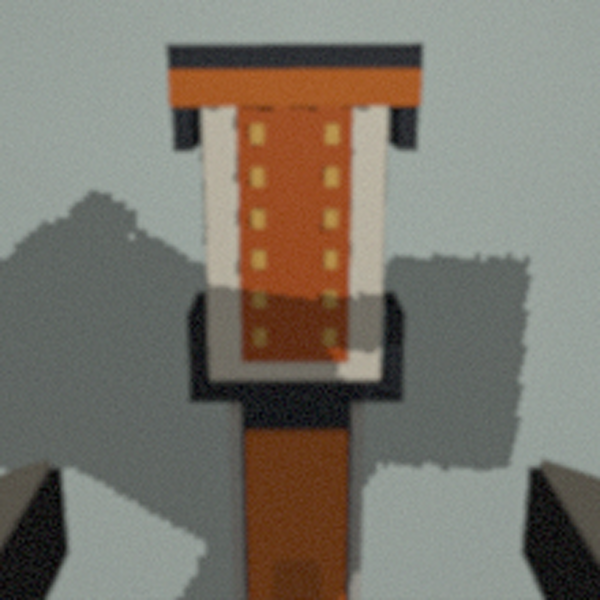

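Emit:
move_arm --pt "0 0 0.1 0" --pt "0 0.001 0.161 0" --pt "0.06 0.001 0.161 0" --pt "0.15 0.001 0.161 0" --pt "0.178 0.001 0.161 0" --squeeze 20

```text
time: 18.68
tool_pos: [0.4742, -0.1744, 0.0469]
tool_rot: [-0.654, 1.567, 2.639]
contact_force: [-0.0, -0.6, 0.6]
opening: 0.092
```

Emit:
move_arm --pt "0 0 0 0" --pt "0 0 0 0" --pt "0 0 0 0" --pt "0 0 0 0" --pt "0 0 0 0" --gripper 1 --squeeze 20

```text
time: 19.3
tool_pos: [0.475, -0.1751, 0.0492]
tool_rot: [2.422, 1.57, -0.568]
contact_force: [0.6, 0.2, -0.2]
opening: 0.0464
```

Emit:
move_arm --pt "0 0 0 0" --pt "0 0 0 0" --pt "0 0 0 0" --pt "0 0 0 0" --pt "0 0 0 0"

```text
time: 19.92
tool_pos: [0.4749, -0.1753, 0.0488]
tool_rot: [1.514, 1.57, -1.476]
contact_force: [0.4, -1.3, -0.5]
opening: 0.0141
```

Run:
```python
from h import *
p=np.array([.5782,-.1593]);a=np.radians(8.7);k=p-.104*np.array([np.cos(a),np.sin(a)])
plan([*k,.0485],a+np.pi/2)
```

```text
tool y angle -81.31 dyaw 0.01 q6 0.9145775193299533
pos [ 0.4749 -0.1753  0.0488] inc [ 0.0007 -0.0005 -0.0014] tw -0.0002 dist 0.001 F [ 0.4 -1.3 -0.5] op 0.0141 t 19.93
```

Push home, 24 mm along tool −z (0.06), slightly beyond to feel the stop.

Emit:
move_arm --pt "0 0 -0.012 0" --pt "0 0 -0.024 0" --pt "0 0 -0.036 0" --pt "0 0 -0.048 0" --pt "0 0 -0.055 0"

```text
time: 20.55
tool_pos: [0.497, -0.1718, 0.0488]
tool_rot: [2.073, 1.57, -0.917]
contact_force: [-1.2, -5.0, 0.1]
opening: 0.0137
```

Emit:
move_arm --pt "0 0 -0.004 0" --pt "0 0 -0.008 0" --pt "0 0 -0.008 0"

```text
time: 20.92
tool_pos: [0.4985, -0.1715, 0.0488]
tool_rot: [-0.087, 1.568, -3.077]
contact_force: [-7.0, -5.0, 3.5]
opening: 0.0142
```

Emit:
move_arm --pt "0 0 -0.004 0" --pt "0 0 -0.008 0" --pt "0 0 -0.008 0"

```text
time: 21.3
tool_pos: [0.4987, -0.1714, 0.0487]
tool_rot: [-0.156, 1.562, 3.138]
contact_force: [-17.1, -10.4, 10.9]
opening: 0.014
```

Emit:
move_arm --pt "0 0 0.004 0" --pt "0 0 0.01 0"

```text
time: 21.55
tool_pos: [0.4986, -0.1716, 0.0488]
tool_rot: [-0.088, 1.57, -3.079]
contact_force: [2.5, -2.7, -4.8]
opening: 0.0139
```

Emit:
move_arm --pt "0 0 0 0" --pt "0 0 0 0" --pt "0 0 0 0" --pt "-0.1 0 0 0" --pt "-0.2 0 0 0" --gripper 0

```text
time: 22.18
tool_pos: [0.4988, -0.171, 0.1294]
tool_rot: [-0.766, 1.569, 2.527]
contact_force: [0.6, -0.1, -0.1]
opening: 0.0593
```

Emit:
move_arm --pt "-0.1 0 -0.05 0" --pt "-0.12 0 -0.08 0" --pt "-0.12 0 -0.08 0"

```text
time: 22.55
tool_pos: [0.5314, -0.1663, 0.1774]
tool_rot: [2.653, 1.569, -0.337]
contact_force: [0.5, 1.1, -0.4]
opening: 0.0887
```

Run:
```python
from h import *
im=snap('wrist','w17'); plan([.5,-.17,.2])
cv2.imwrite('pics/w17b.png',cv2.resize(im[60:280,150:370],(600,600),interpolation=cv2.INTER_CUBIC)[:,:,::-1])
im=snap('side','s17')
cv2.imwrite('pics/s17b.png',cv2.resize(im[200:280,205:320],None,fx=6,fy=6,interpolation=cv2.INTER_CUBIC)[:,:,::-1])
im=snap('top','t17')
```

```text
pos [ 0.5304 -0.1662  0.1764] inc [-0.0589 -0.002   0.0765] tw 0.0 dist 0.039 F [ 0.3 -0.4  0. ] op 0.0901 t 22.6
```

View pics/w17b.png

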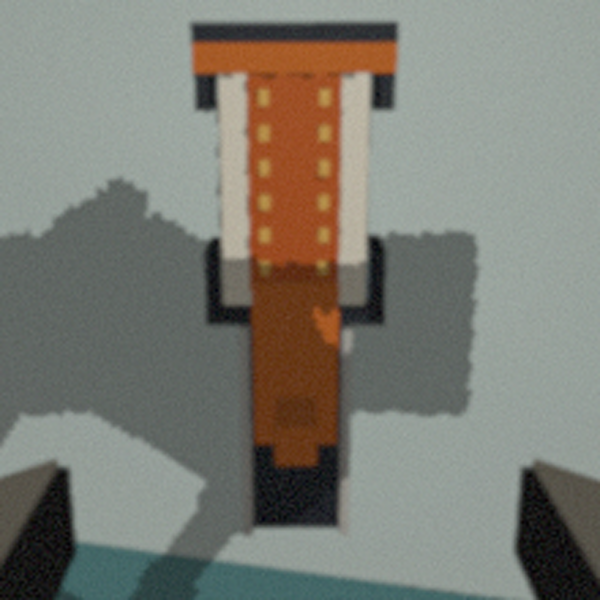

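View pics/s17b.png

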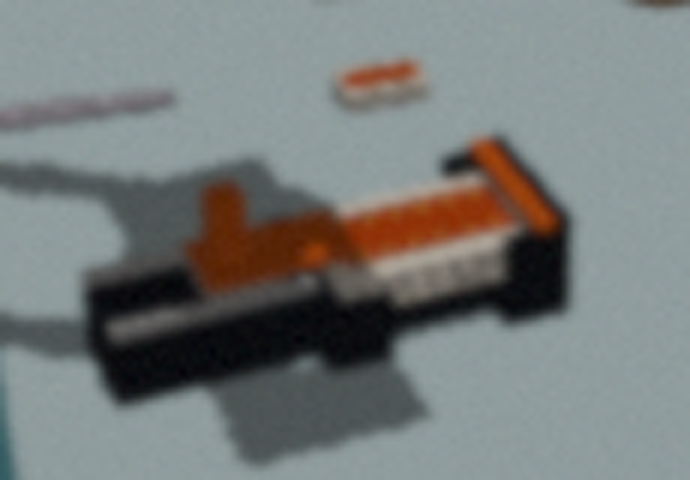

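View pics/t17.png

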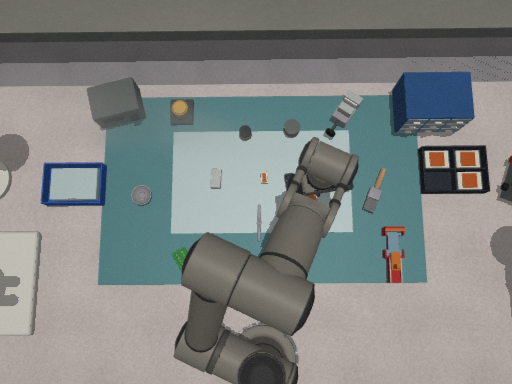

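Run:
```python
from h import *
im=np.load('pics/w17.npy')
cv2.imwrite('pics/w17c.png',cv2.resize(im[140:240,215:305],(720,800)[:2],interpolation=cv2.INTER_CUBIC)[:600,:,::-1])
p=np.array([.5782,-.1593]);a=np.radians(8.7);Q=np.array([[np.cos(a),-np.sin(a)],[np.sin(a),np.cos(a)]])
s=220/600
for n,c,z in[('tongue',(296,266),.043),('tongue back',(262,447),.043),('knob back',(296,467),.073),('nearwall in',(237,306),.032),('block end',(296,525),.032)]:
    X=back('wrist',(150+c[0]*s,60+c[1]*s),z,'w17')[:2]; print(n,((X-p)@Q*1000).round(1))
```

```text
tongue [-26.3  -0.5]
tongue back [-92.4  11.6]
knob back [-86.1  -0.5]
nearwall in [-43.1  20.2]
block end [-129.8   -0.6]
```

View pics/w17c.png

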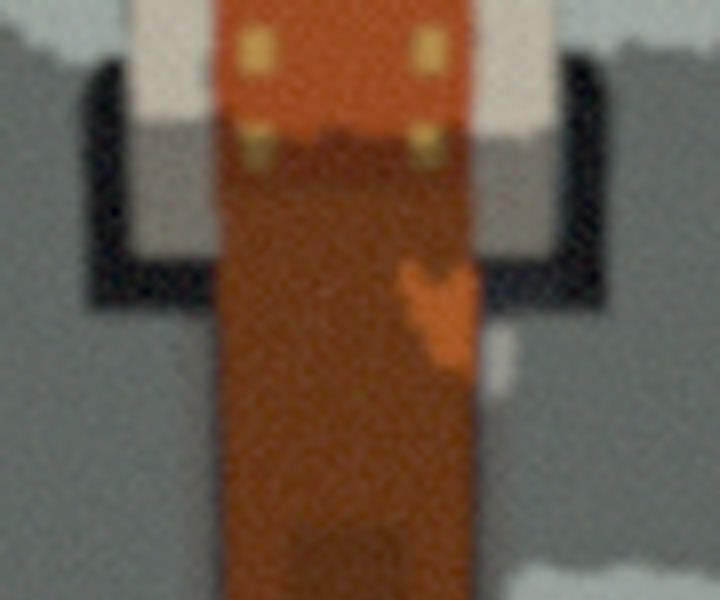

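Run:
```python
from h import *
print(robot.hand_in()); print(robot.observe()['time'])
```

```text
the job is handed in; nothing more can be done
None
the job is handed in; nothing more can be done
```

I finished the job in the order asked and handed it in at about 23 s, well inside the 62 s limit.

- **Keeper back:** I pulled it fully back against its stop, where the force rose to about 25 N. The tongue end then measured 55.7 mm from the pocket's centre, against 56.5 mm expected.
- **Pile:** I gripped all three carriers together at 50 mm opening with 15 N. To tilt them about 9°, I lowered the pile's -x end onto the top of the box's near wall. I slid the +x end under the lip and lowered until the floor reaction came up, then opened the fingers. The picture just before release showed the pile flat.
- **Keeper home:** I pushed it to its stop, about 24 mm of travel, where the force rose to about 22 N.

**Last checks:**
- The pictures show the pile flat in the pocket under both lip and tongue, and the hand clear of everything. No shift of the other bench items is visible in the top view; the arm partly hides the green look-alike there.
- The knob's back face measured 86.1 mm from the pocket's centre, against 87 mm expected.
- My first reading of the tongue end was about 5 mm off because I picked a shadow edge. The enlarged crop puts it at about 31.5 mm, against 32.5 mm expected.
- Heights from the wrist camera read 3 to 6 mm low throughout, so I used the stated heights, which the top and side views supported.
- My first fit of the box was about 0.4 mm off sideways and the arm was 1.4 mm off the fit the other way. I corrected both, 1.75 mm in all, before the insertion.

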